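Find the rocking tub lid and press it home

ROBOT

A 6-joint arm with a two-finger parallel gripper is mounted at the origin on a cart in front of the work surface, level with it; the furniture and walls round the work are solid. World frame = base frame: x ahead of the robot, y to its left, z up, the work surface at z = 0. Lengths are in m, angles in rad, forces in N, time in s.
With the tool pointing down it reaches from about 0.225 to 0.875 m from the base axis. Payload 3.4 kg.
Tool frame: the origin (TCP) lies at the very end of the fingers, on their centre line; the grasp point (between the pads) lies 19 mm behind it (grip_depth is the distance from the TCP to the grasp point, in m); x points along the fingers, z is the direction in which the jaws open and shut, and the axes are right-handed (so a half turn about x gives the same grasp; the last joint's range is limited). The gripper opens to 85 mm and grips with 20 to 120 N. Pads are 22 mm wide; open, the fingers measure 114 mm over their backs; the gripper's body (76 mm by 85 mm) begins 54 mm behind the grasp point. The pads swing forward as they close: fully open they stand 13 mm farther back than shut.
Start: joints at [1.002, 0.276, 1.505, -0, 1.361, -0.121], TCP at [0.249, 0.518, 0.231] pointing down, gripper open.
Joint ranges: [-2.89, 2.89], [-0.75, 2.08], [0.22, 2.7], [-1.18, 4.32], [0.11, 2.71], [-2.7, 2.7]. Speed limits (rad/s): [2.57, 2.57, 3.14, 3.14, 3.14, 3.14].

INTERFACE

Orientations are given as a unit quaternion [w, x, y, z].
In Python, from rig import get_state, get_image, sign_off, grip_depth gives the robot as it stands. The module is installed in compiled form; this text tells all that it offers.
- The arm moves only by the tool arm_command, never from a script. Its argument "series" is a list of rows, each an object with "dp": the shift along the tool's x, y, z scaled (see below), a list of three; "angular": the turn, a rotation vector about the tool's x, y, z scaled (see below), a list of three; "gripper": the finger opening in mm, from 0 to 85.4. A call has exactly 8 rows; each row shifts and turns the pose as measured when the row begins, along the tool's axes as they then stand; what a row does not reach is not made up. The controller multiplies each number of a shift by 0.12 m and each number of a turn by 90 degrees. A row lasts 1/8 s, in which the tool goes at most 62.5 mm and 10.7 degrees, less where a joint would pass 70% of its speed; a pose out of reach is approached as far as the arm can. A call with a number of a shift or a turn outside -1 to 1 is refused whole. A call with a gripper value outside its range is refused whole. The fingers move at their own pace and stop on an object; "grip_force" is the grip in N (left out, the last holds). Time passes only in rows, so rows that do not move let the fingers close, or fill a call up. It gives the time, the measured TCP pose, the force and the opening at its end, in the units of the state.
- get_state(): the state, without advancing time (a new reading comes with each control period).
- get_image(name): name is "scene" or "top" or "wrist"; returns a dict with "image" (400x640x3 uint8, blue, green, red), "depth" (400x640 float32, m along the optical axis (not along the pixel's ray), 0 where there is no reading), "mtx" (3x3 intrinsics, pixels), "view" (4x4, takes a point from world to camera coordinates); the wrist camera has in their place "mount" (4x4, takes a point from camera to tool coordinates, whose origin is the TCP and whose axes are the tool frame's). Camera axes: x right, y up, looking along -z (the intrinsics and any distortion apply to the point x, -y, -z); pixel columns grow to the right and rows downward; lengths in m; the calibration is good to about 2 mm. A picture is of the moment at which its call begins: read the wrist's pose just before it.
- sign_off(): hands the job in, once; it reports no verdict.
The state is a dict: "clock": time; "qpos": joint angles; "qd": joint speeds; "effort": joint torques, N m; "position": TCP position; "ee_rot": TCP orientation; "contact_force": force on the tool from outside, world axes, zero at the start; "moment": the same for the moment, N m; "width": finger opening in m.
Only numpy, scipy, OpenCV 4.12 (cv2) and the standard library are available. Lean on these libraries where they do the work, as an engineer would, in place of code of your own. Each camera call takes 0.05 s, during which the arm holds its last target. There are 200 camera calls.

TASK

One of the four identical wooden lids on the white storage tubs is not seated: press down near the edge of one lid after another until you find the one that rocks. Then press that lid in the middle until it is fully home and level, and finish with the fingertips still pressing it down. Grasp and lift nothing, leave the tubs standing where they are, and do not disturb the timer and jars behind them.

Things in the scene. Friction and masses are not known exactly. Their poses are not given: they have to be found in the camera images.
- lid_a: one of four identical round wooden lids, each on a white round tub on the worktop. Lid 94 mm across, 20 mm thick, flat top; origin at the centre of its top face, z up. The lid overhangs the tub (86 mm across, 0.9 kg, standing freely, lid tops 81 to 83 mm above the worktop). The letters do not tell which lid is loose; three are seated and rigid. More under lid_b, lid_c, lid_d
- lid_b: a lid like lid_a, same origin. How the four are told apart: lid tops start 81 to 83 mm above the worktop, the loose one in the midst of that, and at rest all lie level, so only pressing shows which is loose: the seated ones give less than 1 mm. A lid may give no pose reading while the fingers touch it
- lid_c: a lid like lid_a, same origin. How the loose one behaves, whichever it is: it rides on a springy gasket. Pressed with 3 to 6 N about 36 mm from its centre, on any side, that side dips about 4 to 5 mm (tilt about 0.15 rad) and springs back level when let go; pressed there it does not seat
- lid_d: a lid like lid_a, same origin. How the loose one is seated, whichever it is: pressed within about 10 mm of its centre with about 12 N or more it slides 6 mm down onto a hard stop (top then about 76 mm above the worktop), stays there and rocks no more
- kitchen_timer: bystander: round kitchen timer, white with a red top, 60 mm across, 48 mm high, origin at the centre of its underside; stands behind the tubs
- mustard_jar: bystander: glass jar with a white lid, 59 mm across, 103 mm high, origin at the centre of its underside; stands behind the tubs
- spice_jar_b: bystander: slim jar with a black cap, 41 mm across, 105 mm high, origin at the centre of its underside; stands behind the tubs
Mind the look-alikes: they are no part of the job. What is shaped like the part that bears lid_d but blue or turquoise is not meant.

How it is judged:
By the outcome, as a careful person would: the job done as asked, in the order asked, and still so for the second after the job is handed in, while the arm keeps its last pose, push and grip.
It also fails if it takes over 51 s, if anything falls off the work surface, if the arm or the gripper's body presses on something with over 40 N, if the wrist force passes 120 N, or if a joint passes its speed limit or range.

## Working session

There is one attempt and no reset: what is moved stays moved. The work goes in short steps, Python scripts to look and compute and a tool call to move; the robot and the scene stay as the last step left them, time stands still between calls to the robot, and variables do not carry over. Pictures are saved under pics/ and viewed, about 8 in all and at most 12, crops included, and the job is handed in when it is done.

Besides the shell and the picture viewer there is one more tool, called as name(argument=value, ...) on one line, values as JSON. arm_command: Moves the arm, as the interface text tells. Its arguments: {"type":"object","properties":{"series":{"type":"array","items":{"type":"object","properties":{"dp":{"type":"array","items":{"type":"number"}},"angular":{"type":"array","items":{"type":"number"}},"gripper":{"type":"number"}}}},"grip_force":{"type":"number"}},"required":["series"]}

```bash
mkdir -p pics; cat > h.py <<'E'
import numpy as np, cv2
from rig import *
def world(im,st=None):
    d=im["depth"].astype(float);h,w=d.shape
    u,v=np.meshgrid(np.arange(w),np.arange(h));K=im["mtx"]
    x=(u-K[0,2])/K[0,0]*d;y=(v-K[1,2])/K[1,1]*d
    P=np.stack([x,-y,-d,np.ones_like(d)],-1)
    return (P@np.linalg.inv(im["view"]).T)[...,:3]
E
python3 - <<'E'
from h import *
s=get_state();print({k:np.round(v,3) for k,v in s.items()})
a=get_image("top");b=get_image("scene")
cv2.imwrite("pics/1.png",a["image"]);cv2.imwrite("pics/2.png",b["image"])
np.savez("top.npz",**a)
P=world(a);m=(a["depth"]>0)&(P[...,2]>.073)&(P[...,2]<.09)
n,l,st,c=cv2.connectedComponentsWithStats(m.astype(np.uint8))
for i in range(1,n):
    if st[i,4]>150:
        q=P[l==i];print(st[i],c[i].round(),q.mean(0).round(4),np.median(q[:,2]).round(4),np.ptp(q[:,:2],axis=0).round(3))
E
```

```text
{'clock': np.float64(0.0), 'qpos': array([ 1.002,  0.277,  1.506,  0.   ,  1.361, -0.121]), 'qd': array([ 0.001,  0.001, -0.001,  0.   ,  0.001,  0.   ]), 'effort': array([ 1.0000e-03, -4.1677e+01, -2.4581e+01,  0.0000e+00,  1.1000e-02,
       -0.0000e+00]), 'position': array([0.249, 0.518, 0.23 ]), 'ee_rot': array([ 0.598, -0.377,  0.599,  0.376]), 'contact_force': array([-0.49 , -0.293,  0.401]), 'moment': array([ 0.001, -0.009,  0.025]), 'width': np.float64(0.086)}
[523 129  51  44 390] [540. 156.] [ 0.7551 -0.5211  0.0818] 0.0817 [0.12  0.135]
[198 157  41  30 182] [217. 165.] [0.7097 0.3481 0.0824] 0.0824 [0.085 0.103]
[295 197  36  35 977] [313. 214.] [0.5831 0.0906 0.0819] 0.082 [0.091 0.093]
[361 204  36  36 985] [378. 221.] [ 0.5669 -0.0816  0.0812] 0.0811 [0.093 0.094]
[418 207  35  35 988] [435. 224.] [ 0.5633 -0.2318  0.081 ] 0.0811 [0.091 0.091]
[ 246  219   36   36 1010] [264. 237.] [0.5198 0.2174 0.08  ] 0.08 [0.092 0.092]
[ 183  231   37   36 1030] [201. 249.] [0.4857 0.378  0.0797] 0.0797 [0.091 0.094]
[ 311  248   36   36 1029] [328. 265.] [0.4493 0.0472 0.08  ] 0.0799 [0.09  0.091]
```

View pics/1.png

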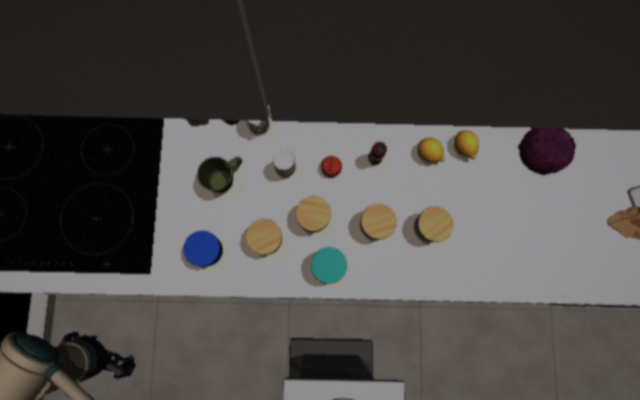

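View pics/2.png

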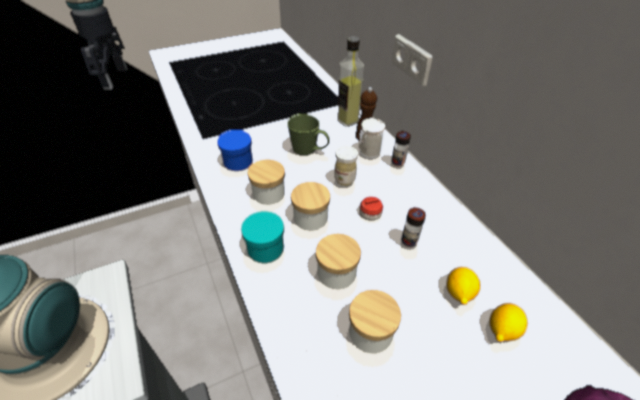

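Viewed 2 pictures. In the top view the four wooden lids are at pixels (264,237), (313,214), (378,221) and (435,224). The blue (201,249) and teal (328,265) tubs are look-alikes. The jars and timer stand behind, around rows 150–165. Lid heights of about 80–82 mm and diameters of about 92 mm match the description.

I'll move above the near edge of the leftmost lid with the fingers closing.

arm_command(series=[{"dp":[0.11,-0.35,-0.175],"angular":[0,0,0],"gripper":0},{"dp":[0.11,-0.35,-0.175],"angular":[0,0,0],"gripper":0},{"dp":[0.11,-0.35,-0.175],"angular":[0,0,0],"gripper":0},{"dp":[0.11,-0.35,-0.175],"angular":[0,0,0],"gripper":0},{"dp":[0.11,-0.35,-0.175],"angular":[0,0,0],"gripper":0},{"dp":[0.11,-0.35,-0.175],"angular":[0,0,0],"gripper":0},{"dp":[0.11,-0.35,-0.175],"angular":[0,0,0],"gripper":0},{"dp":[0.11,-0.35,-0.175],"angular":[0,0,0],"gripper":0}])

```text
clock: 1.1
position: [0.4836, 0.2156, 0.1198]
ee_rot: [0.596, -0.378, 0.598, 0.379]
contact_force: [0.9, 0.6, -0.0]
width: -0.0001
```

```bash
cat >> h.py <<'E'
from scipy.spatial.transform import Rotation
def plan(t):
    s=get_state();q=s["ee_rot"];R=Rotation.from_quat([q[1],q[2],q[3],q[0]])
    d=R.inv().apply(np.array(t)-s["position"])
    T=np.array([[0,-.9,.433],[0,.433,.9],[-1,0,0]]) # wanted orientation
    a=(R.inv()*Rotation.from_matrix(T)).as_rotvec()
    print("t",s["clock"],"pos",s["position"].round(4),"F",s["contact_force"].round(2),"w",round(float(s["width"]),4),"total dp",(d/.12).round(3),"ang",(a/(np.pi/2)).round(4))
E
python3 -c "
from h import *
plan([.484,.217,.095])"
```

```text
t 1.1 pos [0.4836 0.2156 0.1198] F [ 0.87  0.56 -0.02] w -0.0001 total dp [0.207 0.001 0.013] ang [ 0.0052 -0.0006 -0.0012]
```

arm_command(series=[{"dp":[0.11,0,0],"angular":[0,0,0],"gripper":0},{"dp":[0.11,0,0],"angular":[0,0,0],"gripper":0},{"dp":[0.02,0,0],"angular":[0,0,0],"gripper":0},{"dp":[0.02,0,0],"angular":[0,0,0],"gripper":0},{"dp":[0.02,0,0],"angular":[0,0,0],"gripper":0},{"dp":[0.02,0,0],"angular":[0,0,0],"gripper":0},{"dp":[0.02,0,0],"angular":[0,0,0],"gripper":0},{"dp":[0.02,0,0],"angular":[0,0,0],"gripper":0}])

```text
clock: 2.1
position: [0.4825, 0.216, 0.0812]
ee_rot: [0.596, -0.379, 0.598, 0.379]
contact_force: [-4.5, -2.4, 15.1]
width: 0.0003
```

```bash
python3 -c "
from h import *
plan([.484,.217,.08])
w=get_image('wrist');cv2.imwrite('pics/3.png',w['image'])"
```

```text
t 2.1 pos [0.4825 0.216  0.0812] F [-4.53 -2.38 15.06] w 0.0003 total dp [ 0.01  -0.008  0.013] ang [ 0.0059 -0.0011 -0.001 ]
```

View pics/3.png

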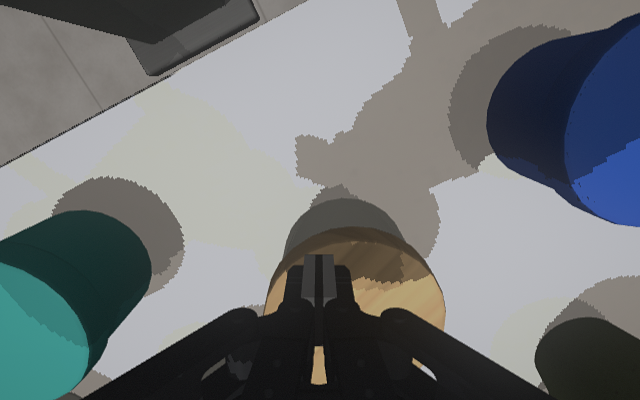

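Picture 3 (wrist): the closed fingertips rest on the near rim of the lid, at about (320,290). The lid held 15 N at z = 0.081, so the lid at y = 0.217 is rigid. On to the next one.

arm_command(series=[{"dp":[-0.16,0,0],"angular":[0,0,0],"gripper":0},{"dp":[0,-0.31,-0.235],"angular":[0,0,0],"gripper":0},{"dp":[0,-0.31,-0.235],"angular":[0,0,0],"gripper":0},{"dp":[0,-0.31,-0.235],"angular":[0,0,0],"gripper":0},{"dp":[0,0,0],"angular":[0,0,0],"gripper":0},{"dp":[0.08,0,0],"angular":[0,0,0],"gripper":0},{"dp":[0.03,0,0],"angular":[0,0,0],"gripper":0},{"dp":[0,0,0],"angular":[0,0,0],"gripper":0}])

```text
clock: 3.15
position: [0.5492, 0.0928, 0.0893]
ee_rot: [0.597, -0.381, 0.595, 0.381]
contact_force: [-0.9, 0.6, 0.7]
width: 0.0001
```

```bash
python3 -c "
from h import *
plan([.547,.091,.085])"
```

```text
t 3.15 pos [0.5492 0.0928 0.0893] F [-0.87  0.56  0.66] w 0.0001 total dp [ 0.036  0.01  -0.021] ang [0.0095 0.0017 0.0014]
```

arm_command(series=[{"dp":[0.03,0.01,-0.02],"angular":[0.005,0,0],"gripper":0},{"dp":[0.015,0,0],"angular":[0.005,0,0],"gripper":0},{"dp":[0.01,0,0],"angular":[0,0,0],"gripper":0},{"dp":[0.01,0,0],"angular":[0,0,0],"gripper":0},{"dp":[0.01,0,0],"angular":[0,0,0],"gripper":0},{"dp":[0.01,0,0],"angular":[0,0,0],"gripper":0},{"dp":[0.01,0,0],"angular":[0,0,0],"gripper":0},{"dp":[0.01,0,0],"angular":[0,0,0],"gripper":0}])

```text
clock: 4.15
position: [0.5464, 0.0924, 0.0831]
ee_rot: [0.601, -0.377, 0.596, 0.376]
contact_force: [-1.0, -0.1, 7.6]
width: -0.0002
```

```bash
python3 -c "
from h import *
plan([.531,-.082,.1])"
```

```text
t 4.15 pos [0.5464 0.0924 0.0831] F [-0.99 -0.1   7.65] w -0.0002 total dp [-0.143 -0.514 -1.365] ang [0.0005 0.0023 0.0032]
```

The second lid took 7.6 N at z = 0.083, so it is rigid too. Next lid.

arm_command(series=[{"dp":[-0.15,0,0],"angular":[0,0,0],"gripper":0},{"dp":[0,-0.13,-0.34],"angular":[0,0,0],"gripper":0},{"dp":[0,-0.13,-0.34],"angular":[0,0,0],"gripper":0},{"dp":[0,-0.13,-0.34],"angular":[0,0,0],"gripper":0},{"dp":[0,-0.13,-0.34],"angular":[0,0,0],"gripper":0},{"dp":[0.02,0,0],"angular":[0,0,0],"gripper":0},{"dp":[0.06,0,0],"angular":[0,0,0],"gripper":0},{"dp":[0,0,0],"angular":[0,0,0],"gripper":0}])

```text
clock: 5.15
position: [0.5338, -0.085, 0.0923]
ee_rot: [0.602, -0.379, 0.594, 0.375]
contact_force: [-0.4, 0.4, 0.3]
width: -0.0001
```

```bash
python3 -c "
from h import *
plan([.531,-.082,.085])"
```

```text
t 5.15 pos [ 0.5338 -0.085   0.0923] F [-0.37  0.36  0.33] w -0.0001 total dp [0.061 0.032 0.013] ang [0.002  0.0038 0.0062]
```

arm_command(series=[{"dp":[0.04,0.03,0.01],"angular":[0,0.004,0.006],"gripper":0},{"dp":[0.025,0,0],"angular":[0,0,0],"gripper":0},{"dp":[0.015,0,0],"angular":[0,0,0],"gripper":0},{"dp":[0.01,0,0],"angular":[0,0,0],"gripper":0},{"dp":[0.01,0,0],"angular":[0,0,0],"gripper":0},{"dp":[0.01,0,0],"angular":[0,0,0],"gripper":0},{"dp":[0.01,0,0],"angular":[0,0,0],"gripper":0},{"dp":[0.01,0,0],"angular":[0,0,0],"gripper":0}])

```text
clock: 6.15
position: [0.5311, -0.08, 0.0823]
ee_rot: [0.597, -0.38, 0.597, 0.378]
contact_force: [-3.0, 0.5, 8.2]
width: -0.0002
```

```bash
python3 -c "
from h import *
plan([.527,-.232,.1])"
```

```text
t 6.15 pos [ 0.5311 -0.08    0.0823] F [-2.99  0.47  8.2 ] w -0.0002 total dp [-0.144 -0.508 -1.162] ang [ 0.006  -0.0016  0.0015]
```

The third lid took 8.2 N at z = 0.082, so it is rigid as well. Now the fourth.

arm_command(series=[{"dp":[-0.15,0,0],"angular":[0.003,0,0],"gripper":0},{"dp":[0,-0.125,-0.29],"angular":[0,0,0],"gripper":0},{"dp":[0,-0.125,-0.29],"angular":[0,0,0],"gripper":0},{"dp":[0,-0.125,-0.29],"angular":[0,0,0],"gripper":0},{"dp":[0,-0.125,-0.29],"angular":[0,0,0],"gripper":0},{"dp":[0.02,0,0],"angular":[0,0,0],"gripper":0},{"dp":[0.06,0,0],"angular":[0,0,0],"gripper":0},{"dp":[0,0,0],"angular":[0,0,0],"gripper":0}])

```text
clock: 7.15
position: [0.5265, -0.2332, 0.0915]
ee_rot: [0.597, -0.38, 0.597, 0.377]
contact_force: [-0.1, 0.6, -0.1]
width: 0.0001
```

```bash
python3 -c "
from h import *
plan([.527,-.232,.085])"
```

```text
t 7.15 pos [ 0.5265 -0.2332  0.0915] F [-0.11  0.6  -0.14] w 0.0001 total dp [0.054 0.001 0.011] ang [ 0.0054 -0.0009  0.0028]
```

arm_command(series=[{"dp":[0.04,0,0.01],"angular":[0,0,0],"gripper":0},{"dp":[0.02,0,0],"angular":[0,0,0],"gripper":0},{"dp":[0.01,0,0],"angular":[0,0,0],"gripper":0},{"dp":[0.01,0,0],"angular":[0,0,0],"gripper":0},{"dp":[0.01,0,0],"angular":[0,0,0],"gripper":0},{"dp":[0.01,0,0],"angular":[0,0,0],"gripper":0},{"dp":[0.01,0,0],"angular":[0,0,0],"gripper":0},{"dp":[0.01,0,0],"angular":[0,0,0],"gripper":0}])

```text
clock: 8.15
position: [0.5256, -0.2296, 0.0771]
ee_rot: [0.596, -0.38, 0.597, 0.379]
contact_force: [-3.5, 0.7, 7.2]
width: 0.0002
```

```bash
python3 -c "
from h import *
plan([.563,-.232,.09])"
```

```text
t 8.15 pos [ 0.5256 -0.2296  0.0771] F [-3.45  0.72  7.19] w 0.0002 total dp [-0.108 -0.291  0.113] ang [ 0.0075 -0.0013  0.0005]
```

The fourth lid dipped to z = 0.077 at 7 N: it rocks. I'll lift off, let it spring back, go above its centre and recheck the centre with the cameras.

arm_command(series=[{"dp":[-0.14,0,0],"angular":[0.004,0,0],"gripper":0},{"dp":[0,0,0],"angular":[0,0,0],"gripper":0},{"dp":[0,-0.145,0.055],"angular":[0,0,0],"gripper":0},{"dp":[0,-0.145,0.055],"angular":[0,0,0],"gripper":0},{"dp":[0,0,0],"angular":[0,0,0],"gripper":0},{"dp":[0,0,0],"angular":[0,0,0],"gripper":0},{"dp":[0,0,0],"angular":[0,0,0],"gripper":0},{"dp":[0,0,0],"angular":[0,0,0],"gripper":0}])

```text
clock: 9.15
position: [0.5626, -0.2322, 0.0905]
ee_rot: [0.598, -0.378, 0.598, 0.378]
contact_force: [0.1, -0.2, -0.2]
width: -0.0001
```

```bash
python3 - <<'E'
from h import *
plan([.563,-.232,.082])
s=get_state();w=get_image("wrist");cv2.imwrite("pics/4.png",w["image"])
q=s["ee_rot"];M=np.eye(4);M[:3,:3]=Rotation.from_quat([q[1],q[2],q[3],q[0]]).as_matrix();M[:3,3]=s["position"]
w["view"]=np.linalg.inv(M@w["mount"])
P=world(w);m=(w["depth"]>0)&(P[...,2]>.076)&(P[...,2]<.086)&(np.hypot(P[...,0]-.563,P[...,1]+.232)<.065)
q=P[m];print(len(q),np.median(q[:,2]),q.min(0),q.max(0))
h=cv2.minEnclosingCircle((q[:,:2]*1000).astype(np.float32));print("wrist circle mm",h)
A=np.c_[q[:,:2]-[.563,-.232],np.ones(len(q))];print("plane",np.linalg.lstsq(A,q[:,2],rcond=None)[0])
a=get_image("top");P0=world(np.load("top.npz"));P1=world(a)
for c in [(.520,.217),(.583,.091),(.567,-.082),(.563,-.232)]:
    print([(p[k].mean(0).round(4),k.sum()) for p in (P0,P1) for k in [(np.hypot(p[...,0]-c[0],p[...,1]-c[1])<.065)&(p[...,2]>.073)&(p[...,2]<.086)]])
E
```

```text
t 9.15 pos [ 0.5626 -0.2322  0.0905] F [ 0.09 -0.17 -0.17] w -0.0001 total dp [ 0.071 -0.003  0.003] ang [ 0.0028 -0.0004 -0.0001]
18626 0.08135863975249069 [ 0.51223644 -0.27677657  0.07601562] [ 0.603066   -0.18412641  0.08356902]
wrist circle mm ((558.5817260742188, -230.627197265625), 46.82093048095703)
plane [ 0.00637324 -0.00298656  0.08140601]
[(array([0.5199, 0.2174, 0.08  ]), np.int64(1005)), (array([0.5197, 0.2176, 0.08  ]), np.int64(1001))]
[(array([0.5832, 0.0907, 0.0816]), np.int64(929)), (array([0.5829, 0.0903, 0.0817]), np.int64(935))]
[(array([ 0.5668, -0.0816,  0.0811]), np.int64(970)), (array([ 0.5669, -0.0816,  0.0811]), np.int64(965))]
[(array([ 0.5634, -0.2319,  0.0809]), np.int64(972)), (array([ 0.5515, -0.2117,  0.0809]), np.int64(388))]
```

View pics/4.png

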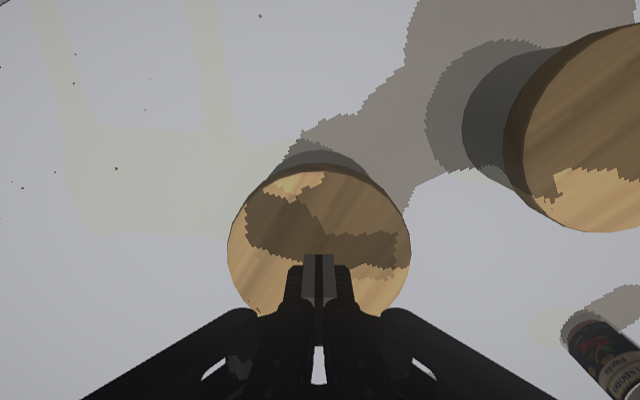

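Picture 4 (wrist): the fingertips are over the middle of the fourth lid, at about (320,265). The lid is level again at z ≈ 0.081, and its centre fits to (0.561, −0.231), within 2–4 mm of the TCP. Now I'll press the middle.

arm_command(series=[{"dp":[0.05,0,0],"angular":[0,0,0],"gripper":0},{"dp":[0.03,0,0],"angular":[0,0,0],"gripper":0},{"dp":[0.025,0,0],"angular":[0,0,0],"gripper":0},{"dp":[0.025,0,0],"angular":[0,0,0],"gripper":0},{"dp":[0.025,0,0],"angular":[0,0,0],"gripper":0},{"dp":[0.025,0,0],"angular":[0,0,0],"gripper":0},{"dp":[0.025,0,0],"angular":[0,0,0],"gripper":0},{"dp":[0.025,0,0],"angular":[0,0,0],"gripper":0}])

```text
clock: 10.25
position: [0.5627, -0.2323, 0.0758]
ee_rot: [0.598, -0.38, 0.597, 0.376]
contact_force: [-4.9, 2.7, 17.0]
width: 0.0005
```

```bash
python3 -c "
from h import *
plan([.561,-.2315,.076])"
```

```text
t 10.25 pos [ 0.5627 -0.2323  0.0758] F [-4.88  2.74 17.02] w 0.0005 total dp [-0.002  0.016  0.   ] ang [ 0.0032 -0.001   0.0039]
```

```bash
python3 - <<'E'
from h import *
s=get_state();w=get_image("wrist");cv2.imwrite("pics/5.png",w["image"])
q=s["ee_rot"];M=np.eye(4);M[:3,:3]=Rotation.from_quat([q[1],q[2],q[3],q[0]]).as_matrix();M[:3,3]=s["position"]
w["view"]=np.linalg.inv(M@w["mount"])
P=world(w);m=(w["depth"]>0)&(P[...,2]>.072)&(P[...,2]<.080)&(np.hypot(P[...,0]-.563,P[...,1]+.232)<.046)
q=P[m];print(len(q),np.median(q[:,2]))
A=np.c_[q[:,:2]-[.563,-.232],np.ones(len(q))];print("plane",np.linalg.lstsq(A,q[:,2],rcond=None)[0])
for i in range(6): a=get_image("top")
plan([.561,-.2315,.076])
P0=world(np.load("top.npz"));P1=world(a)
for b,c in {"A":(.520,.217),"B":(.583,.091),"C":(.567,-.082),"mustard":P0[163,284,:2],"timer":P0[166,332,:2],"spice":P0[153,378,:2]}.items():
    print(b,[(p[k].mean(0).round(4),k.sum()) for p in (P0,P1) for k in [(np.hypot(p[...,0]-c[0],p[...,1]-c[1])<.06)&(p[...,2]>.03)]])
E
```

```text
16691 0.0753644436701208
plane [-0.00265037  0.00120862  0.07533397]
t 10.6 pos [ 0.5627 -0.2324  0.0758] F [-4.84  2.47 17.2 ] w -0.0002 total dp [-0.002  0.016  0.   ] ang [ 0.0032 -0.001   0.0039]
A [(array([0.5196, 0.2172, 0.0799]), np.int64(1017)), (array([0.5195, 0.2173, 0.08  ]), np.int64(1020))]
B [(array([0.6263, 0.0908, 0.7584]), np.int64(9004)), (array([0.6263, 0.0908, 0.7581]), np.int64(9017))]
C [(array([ 0.5662, -0.081 ,  0.0805]), np.int64(1011)), (array([ 0.5663, -0.0811,  0.0805]), np.int64(1008))]
mustard [(array([0.7165, 0.1703, 0.0908]), np.int64(499)), (array([0.7164, 0.1703, 0.0905]), np.int64(502))]
timer [(array([0.7262, 0.0432, 0.0373]), np.int64(297)), (array([0.7262, 0.0428, 0.0373]), np.int64(290))]
spice [(array([ 0.7521, -0.0789,  0.0894]), np.int64(292)), (array([ 0.752 , -0.079 ,  0.0897]), np.int64(293))]
```

View pics/5.png

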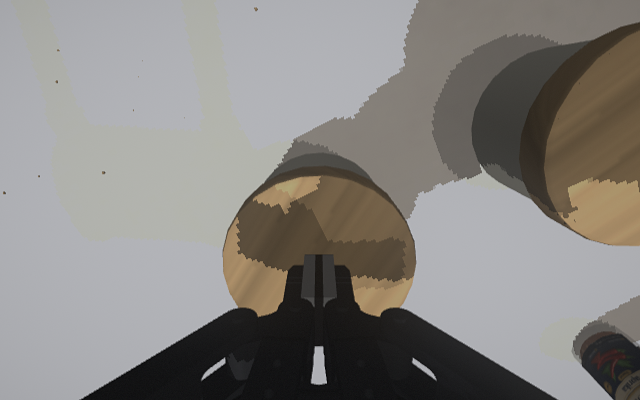

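Picture 5: the fingertips press the middle of the lid at about (320,265). The lid is level (fitted slope under 0.003) with its top at about 75.5 mm, and the 17 N push is steady. I'm handing in.

```bash
python3 -c "
from rig import *
sign_off()"
```

```text
the job is handed in; nothing more can be done
```

The loose lid was the one at (0.563, −0.232), the rightmost of the four. It is now pressed home and level, and I handed the job in with the fingertips still pressing it down.

- **Finding it:** I pressed the near edge of each lid in turn. The first three held rigid at 15, 7.6 and 8.2 N, with tops at about 81–83 mm. The fourth dipped to 77 mm at 7 N and sprang back level when released.
- **Press strength:** The edge presses went a little over the 3–6 N suggested, with nothing showing as moved or seated.
- **Seating it:** I pressed the fourth lid within 4 mm of its centre. It slid down to about 76 mm and stopped.
- **Last checks:** The push held steady at about 17 N down, with about 5 N sideways. The lid's fitted slope was under 0.003, with its top at about 75.5 mm.
- **Surroundings:** The first and third tubs, the timer and the two jars measured within 0.5 mm of their first position. My final check on the second tub picked up the robot arm or something else overhead as well, so it proved nothing. The check just before seating had it within 0.5 mm. The pressed tub's own position was not remeasured in the top view because the arm hid it.

The job took about 10.6 s of the 51 s allowed.

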